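# Clear the slideway and hold the telescopic axle stop at its second stop

### The arm

A 6-joint arm with a two-finger parallel gripper is mounted at the origin on the work surface. World frame = base frame: x ahead of the robot, y to its left, z up, the work surface at z = 0. Lengths are in mm, angles in degrees, forces in N, time in s.
With the tool pointing down it reaches from about 350 to 850 mm from the base axis. Payload 8.1 kg.
Tool frame: the origin (TCP) lies at the very end of the fingers, on their centre line; the grasp point (between the pads) lies 19 mm behind it; z points along the fingers, y is the line along which they close (so a half turn about z gives the same grasp; the last joint's range is limited). The gripper opens to 85 mm and grips with 20 to 120 N. Pads are 22 mm wide; open, the fingers measure 114 mm over their backs; the gripper's body (76 mm by 85 mm) begins 54 mm behind the grasp point. The pads swing forward as they close: fully open they stand 13 mm farther back than shut.
Start: joints at [-71.872, 7.471, 85.268, -0, 87.261, -4.893], TCP at [234.665, -552.211, 231.292] pointing down, gripper open.
Joint ranges: [-169.43, 169.43], [-51.17, 129.36], [1.28, 143.12], [-76.62, 256.62], [0, 156.53], [-152.29, 152.29]. Speed limits (degrees/s): [136.94, 136.94, 159.86, 180, 180, 180].

### API

Orientations are given as [roll, pitch, yaw] about the fixed x, y, z axes, in that order (R = Rz(yaw) Ry(pitch) Rx(roll)).
In Python, from bench import r gives the robot as it stands.
- The arm moves only by the shell command python3 -m jog 'ROWS' [FORCE]. ROWS is JSON, a list of rows, each a list of 7 numbers: the turn, a rotation vector about the tool's x, y, z in degrees, then the shift along the tool's x, y, z in mm, then the closure, from -1 (fully open) to 1 (shut), so that 0 is half open. A call has 1 to 5 rows; each row shifts and turns the commanded pose from where the row before left it, along the tool's axes as they then stand; what a row does not reach is not made up. A row lasts 1/10 s, in which the tool goes at most 50 mm and 8.59 degrees, less where a joint would pass 70% of its speed; a pose out of reach is approached as far as the arm can. A call is refused whole if a number of a shift passes 50 or a number of a turn 8.59, either way. A call with a gripper value outside its range is refused whole. The fingers move at their own pace and stop on an object; FORCE is the grip in N (left out, the last holds). Time passes only in rows, so rows that do not move let the fingers close. It gives the time, the measured TCP pose, the force, the opening and the grip force at its end, in the units of the state.
- r.sense(): the state, without advancing time (a new reading comes with each control period).
- r.snapshot(name): name is "side" or "top" or "wrist"; returns a dict with "pixels" (400x640x3 uint8, red, green, blue), "fx", "fy", "cx", "cy" (pixels), "world_to_cam" (4x4, takes a point from world to camera coordinates); the wrist camera has in their place "hand_eye" (4x4, takes a point from camera to tool coordinates, whose origin is the TCP and whose axes are the flange's). Camera axes: x right, y up, looking along -z (the intrinsics and any distortion apply to the point x, -y, -z); pixel columns grow to the right and rows downward; lengths in mm; the calibration is good to about 2 mm. The wrist camera is an equidistant fisheye: a pixel r from the principal point sees the ray r / f radians off the axis. A picture is of the moment at which its call begins: read the wrist's pose just before it. There is no depth.
- r.hand_in(): hands the job in; it is judged then, once.
The state is a dict: "time": time; "joint_pos": joint angles; "qd": joint speeds; "joint_efforts": joint torques, N m; "tool_pos": TCP position; "tcp_rot": TCP orientation; "ft_force": force on the tool from outside, world axes, zero at the start; "wrist_torque": the same for the moment, N m; "finger_gap": finger opening in mm; "grip_force": force on a finger pad.
Only numpy, scipy, OpenCV 4.12 (cv2) and the standard library are available. Lean on these libraries where they do the work, as an engineer would, in place of code of your own. Each camera call takes 0.05 s, during which the arm holds its last target. There are 200 camera calls.

### The job

Take the wooden scraper block and use it, not the fingers, to sweep the three steel chips off the slideway plate down onto the plank, then stand the block back on the plank, clear of the plate and upright as it was. Then grip the black pull handle of the telescopic axle stop so that the button in its side is squeezed in, draw the handle straight out past the first stop to the second stop, as far as it goes, and finish while still gripping it there fully extended, because it springs back if let go. Leave the wheels, axle, caliper and dish of nuts where they are.

Things in the scene. Friction and masses are not known exactly. Their poses are not given: they have to be found in the camera images.
- slideway (a point): point on the centre line of the top face of the slideway plate, amid the chips, 100 mm in front (-x) of the handle's home. The plate: fixed dark steel, 350 mm long (x), 100 mm wide (y), top 25 mm above the plank; its end nearest the robot is 105 mm from here. x runs along the plate towards the vice, y across, z up; the telescope pulls out along -x
- vice (a point): middle of the fixed steel vice that clamps the telescope's outer tube at the plate's far end, 100 mm above the plank (its top); axes as the slideway's. It begins 65 mm behind (+x) the handle's middle; a thin catch post of the same height stands 48 mm behind the handle's middle on the +y side
- handle_grip (a point): where to grip the pull handle, from above, across y: at the button's height, 85 mm above the plank, half-way between the -y side and the pressed-in button face. Axes as the slideway's. Upright black block 28 (x) by 30 mm (y), top 110 mm above the plank. Round button 20 mm across stands 8 mm out of its +y side (left from the robot): 38 mm over the button, 33 mm pressed in
- pull_handle: the same pull handle with its button; origin on the telescope's axis, 70.5 mm above the plank, axes as the slideway's. At its foot is a shoe 70 mm wide (y), 40 mm long, top 45 mm above the plank, which runs 3 mm above the plate; the tubes leave the handle to +x, 70 mm above the plank
- button (a joint): travel of the spring button in the handle's +y side (m): 0 out, 0.005 fully in (8 N). Out, a latch keeps the telescope shut; in by more than about 4 mm it frees it.
- tube (a joint): extension of the telescope's first stage (m): 0 shut, 0.07 at the first stop. Its spring pulls back with 2 to 4 N; this stage comes out first.
- rod (a joint): extension of the second stage (m): 0 shut, 0.07 at the second stop. Its spring pulls back with 8 to 11 N, so it comes out after the first stage, in the same line; the handle's whole travel is 0.14 m along the slideway's -x.
- scraper_centre (a point): centre of the loose wooden scraper block, half-way up (35.5 mm above its flat steel sole). The sole part is 110 mm (x) by 40 mm (y) by 20 mm high; on it stands a ridge 70 mm (x) by 24 mm (y) reaching 71 mm above the sole, to be gripped from above across y. z is up. About 0.22 kg. It stands beside the slideway plate, on either side of it.
- scraper: the scraper block, origin at the middle of its sole, axes as scraper_centre
- chip0: a loose steel chip, 20 x 14 x 12 mm, origin at its centre; one of three alike lying on the slideway plate within 45 mm of the point slideway along x and 30 mm across y
- chip1: a loose steel chip, 20 x 14 x 12 mm, origin at its centre; one of three alike lying on the slideway plate within 45 mm of the point slideway along x and 30 mm across y
- chip2: a loose steel chip, 20 x 14 x 12 mm, origin at its centre; one of three alike lying on the slideway plate within 45 mm of the point slideway along x and 30 mm across y
- nut_dish: white ceramic dish of axle nuts, 84 mm across, 30 mm high, origin under its middle; stands beside the plate, on the side where the scraper is not; leave alone
- axle: loose truck axle, a steel rod 200 mm long (its x) with an aluminium hanger, 20 mm high, origin under its middle; leave alone
- caliper: flat plastic caliper, 200 mm long (x), 8 mm thick, origin under its middle; leave alone
- wheel0: pink wheel lying flat, 52 mm across, 32 mm high, origin under its middle; leave alone
- wheel1: pink wheel lying flat, 52 mm across, 32 mm high, origin under its middle; leave alone
- wheel2: pink wheel lying flat, 52 mm across, 32 mm high, origin under its middle; leave alone
- wheel3: pink wheel lying flat, 52 mm across, 32 mm high, origin under its middle; leave alone
There are look-alikes about, which are no part of the job. What is shaped like the scraper but orange or pink is not meant.

How it is judged (in metres and radians):
On the way, in this order (a step that is already met when the one before it is completed fails the run):
1. all three chips are off the slideway plate, down on the plank, the telescope still shut (height (world z) of each of chip0, chip1, chip2 below 0.016 m and value of joint tube below 0.01 m), for 0.2 s.
2. the scraper block stands on the plank, let go (height (world z) of scraper below 0.005 m and angle between scraper's own z axis and vertical below 0.1 rad and contact force between each of the arm, the fingers and scraper below 0.1 N and linear speed of scraper below 0.02 m/s and height (world z) of each of chip0, chip1, chip2 below 0.016 m), for 0.2 s.
3. the button is squeezed in while the telescope is still shut (value of joint button above 0.0038 m and value of joint each of tube, rod below 0.01 m and contact force between the fingers and pull_handle above 1 N), for 0.05 s.
4. the telescope is drawn out to its second stop (value of joint each of tube, rod above 0.065 m), for 0.3 s.
At the end, for the whole second after the job is handed in: Both telescope stages are within 5 mm of their stops (joints above 0.065), the button still squeezed in (above 3 mm), the handle at rest and held by the fingers alone; the chips are off the plate (centres below 16 mm over the plank); the scraper stands upright on the plank, not touched (all of step 2 and all of step 4 and value of joint button above 0.003 m and contact force between the fingers and pull_handle above 2 N and contact force between scraper and pull_handle below 0.2 N and linear speed of pull_handle below 0.02 m/s); the arm keeps its last pose, push and grip.
It fails at once if fingers or arm push a chip (contact force between any of the fingers, the arm and chip0 above 0.5 N or contact force between any of the fingers, the arm and chip1 above 0.5 N or contact force between any of the fingers, the arm and chip2 above 0.5 N).
It fails at once if a bystander (dish, axle, caliper, wheel) is moved more than 30 mm (distance of any of nut_dish, axle, caliper, wheel0, wheel1, wheel2, wheel3 from where it was at the start of the episode above 0.03 m).
It also fails if it takes over 53 s, if anything falls off the work surface, if the arm or the gripper's body presses on something with over 40 N, if the wrist force passes 120 N, or if a joint passes its speed limit or range.

## Working session

There is one attempt and no reset: what is moved stays moved. The work goes in short steps, Python scripts to look and compute and a shell command to move; the robot and the scene stay as the last step left them, time stands still between calls to the robot, and variables do not carry over. Pictures are saved under pics/ and viewed, at most 10 in all, crops included, and the job is handed in when it is done.

```bash
mkdir -p pics; ls; python3 - <<'E'
from bench import r
import cv2,pickle
print(r.sense())
for n in ("top","side"):
    s=r.snapshot(n); cv2.imwrite(f"pics/{n}0.png",s["pixels"][:,:,::-1]); pickle.dump(s,open(f"pics/{n}0.pkl","wb"))
    print({k:v for k,v in s.items() if k!="pixels"})
E
```

```text
pics
{'time': 0.0, 'joint_pos': array([-7.18718254e+01,  7.51481994e+00,  8.53284778e+01, -7.89152870e-04,
        8.72603077e+01, -4.89158611e+00]), 'qd': array([ 0.02422515,  0.0046406 , -0.01638082,  0.03627235,  0.04765693,
       -0.00235648]), 'joint_efforts': array([ 3.05003399e-03, -5.69399285e+01, -5.00551522e+01, -6.17503974e-05,
        1.45135805e-02,  1.89205230e-05]), 'tool_pos': array([ 234.49231563, -551.6992593 ,  230.25510091]), 'tcp_rot': array([-1.79896705e+02, -8.04919070e-03,  2.30197919e+01]), 'ft_force': array([0.8726103 , 0.1019207 , 0.11374509]), 'wrist_torque': array([-0.02092275, -0.00739047, -0.00846548]), 'grip_force': 0.0, 'finger_gap': 85.54049456945141}
{'fx': 421.5249672848496, 'fy': 421.5249672848496, 'cx': 320.40150559285684, 'cy': 200.57838616459196, 'world_to_cam': array([[-2.62482177e-02, -9.99647775e-01, -3.91867468e-03,
         6.53813296e+01],
       [ 9.84144262e-01, -2.65286135e-02,  1.75374752e-01,
        -5.50971184e+02],
       [-1.75416938e-01,  7.46733480e-04,  9.84493951e-01,
        -1.15588525e+03],
       [ 0.00000000e+00,  0.00000000e+00,  0.00000000e+00,
         1.00000000e+00]])}
{'fx': 511.3296816125034, 'fy': 511.3296816125034, 'cx': 327.88824864049656, 'cy': 205.12352131588622, 'world_to_cam': array([[-9.08338756e-01, -4.17864682e-01, -1.76014753e-02,
         5.25214036e+02],
       [ 2.08830862e-01, -4.89608190e-01,  8.46565704e-01,
        -1.64859248e+02],
       [-3.62367735e-01,  7.65292707e-01,  5.31993136e-01,
        -1.27094526e+03],
       [ 0.00000000e+00,  0.00000000e+00,  0.00000000e+00,
         1.00000000e+00]])}
```

View pics/top0.png

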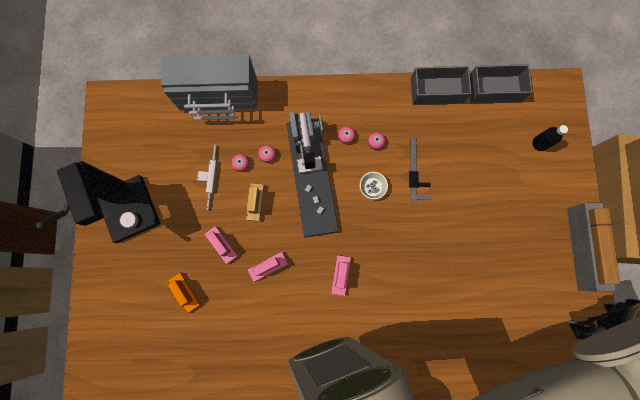

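View pics/side0.png

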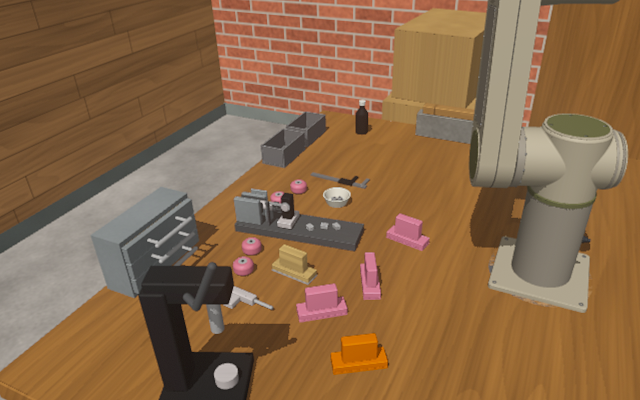

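The top view shows the wooden scraper at about (255,202), the plate from (305,115) to (320,235), the chips at (308,188), (316,200) and (320,210), and the dish at (374,186). The side view agrees. Next I'll view an enlarged crop.

```bash
cat > h.py <<'E'
import numpy as np,cv2,pickle
def ray(s,u,v,z):
    M=s["world_to_cam"];R=M[:3,:3];t=M[:3,3]
    d=R.T@np.array([(u-s["cx"])/s["fx"],-(v-s["cy"])/s["fy"],-1]); c=-R.T@t
    return (c+d*(z-c[2])/d[2])[:2].round(1)
def proj(s,p):
    M=s["world_to_cam"];q=M[:3,:3]@np.array(p,float)+M[:3,3]
    return np.array([s["cx"]+s["fx"]*q[0]/-q[2], s["cy"]-s["fy"]*q[1]/-q[2]])
E
python3 - <<'E'
import cv2,pickle
s=pickle.load(open("pics/top0.pkl","rb"));im=s["pixels"][100:245,230:400,::-1]
a=cv2.resize(im,None,fx=4,fy=4,interpolation=cv2.INTER_CUBIC)
cv2.imwrite("pics/c1.png",a)
E
```

```text
(no output)
```

View pics/c1.png

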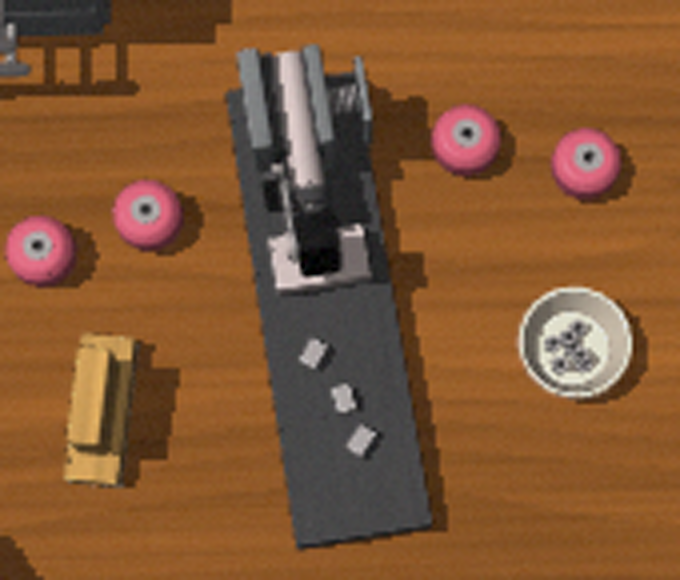

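The crop (crop px/4 + (230,100)) shows: plate corners (298,548), (432,525), (232,92). Scraper sole corners are (82,335), (138,340), (124,487), (66,480). The chips are at (315,353), (343,398), (362,440), and the black handle top is at about (320,258).

```bash
python3 - <<'E'
from h import *
s=pickle.load(open("pics/top0.pkl","rb"))
W=lambda x,y,z:ray(s,230+x/4-.4,100+y/4-.4,z)
for n,p in dict(NL=(298,548,25),NR=(432,525,25),FL=(232,92,25),NRfar=(388,285,25),sc1=(82,335,20),sc2=(138,340,20),sc3=(124,487,20),sc4=(66,480,20),
 r1=(80,347,71),r2=(111,349,71),r3=(100,447,71),r4=(72,445,71),c0=(315,353,37),c1=(343,398,37),c2=(362,440,37),h=(320,258,110),sh1=(278,293,45),sh2=(371,279,45),dish=(576,342,30),w1=(148,212,32),w2=(467,138,32),ax=(212-230,180-100,10)).items(): print(n,W(*p))
NL,NR=W(298,548,25),W(432,525,25);FL=W(232,92,25)
d=(NL-NR);n=np.linalg.norm(d);print(n,np.degrees(np.arctan2(*(d*[-1,1]))))
e=FL-NL;print(np.linalg.norm(e),np.degrees(np.arctan2(e[1],e[0])))
E
```

```text
NL [453.  100.2]
NR [467.    3.5]
FL [798.2 143.3]
NRfar [645.4  30.1]
sc1 [614.9 256.7]
sc2 [610.  215.4]
sc3 [501.1 225.9]
sc4 [507.3 268. ]
r1 [594.7 249.5]
r2 [592.7 227.6]
r3 [523.  235.3]
r4 [524.9 254.8]
c0 [593.1  84.7]
c1 [559.4  65.2]
c2 [528.3  52.3]
h [644.4  77.8]
sh1 [636.6 110.3]
sh2 [645.2  42.6]
dish [ 597.6 -105.8]
w1 [704.  206.1]
w2 [754.7 -31.9]
ax [818.8 335.5]
97.7081879885202 8.237910177957874
347.8802236402639 7.116844953868515
```

```bash
cat >> h.py <<'E'
from scipy.spatial.transform import Rotation as Ro
def togo(r,x,y,z,yaw):
    s=r.sense();R=Ro.from_euler("xyz",s["tcp_rot"],degrees=True);T=Ro.from_euler("xyz",[180,0,yaw],degrees=True)
    print("at",s["tool_pos"].round(1),s["tcp_rot"].round(1),"shift",R.inv().apply(np.array([x,y,z])-s["tool_pos"]).round(1),"turn",(R.inv()*T).as_rotvec(degrees=True).round(2))
E
python3 -m jog '[[0,0,7.2,0,0,0,-1],[0,0,7.2,0,0,0,-1],[0,0,7.2,0,0,0,-1],[0,0,7.2,0,0,0,-1],[0,0,0,13.4,-45.7,0,-1]]' 30
python3 -m jog '[[0,0,0,13.4,-45.7,0,-1],[0,0,0,13.4,-45.7,0,-1],[0,0,0,13.4,-45.7,0,-1],[0,0,0,13.4,-45.7,0,-1],[0,0,0,13.4,-45.7,0,-1]]'
python3 -m jog '[[0,0,0,13.4,-45.7,0,-1],[0,0,0,13.4,-45.7,0,-1],[0,0,0,13.4,-45.7,0,-1],[0,0,0,13.4,-45.7,0,-1],[0,0,0,13.4,-45.7,0,-1]]'
python3 -m jog '[[0,0,0,13.4,-45.7,0,-1],[0,0,0,13.4,-45.7,0,-1],[0,0,0,13.4,-45.7,0,-1],[0,0,0,13.4,-45.7,0,-1],[0,0,0,0,0,0,-1]]'
python3 - <<'E'
from bench import r
from h import *
togo(r,558.5,241.6,160,-5.8)
E
```

```text
time: 0.6
tool_pos: [250.6, -510.0, 229.2]
tcp_rot: [-179.9, 0.1, -6.3]
ft_force: [1.3, 1.3, 0.9]
finger_gap: 85.4
grip_force: 0.0
time: 1.1
tool_pos: [342.4, -285.6, 230.9]
tcp_rot: [-180.0, 0.0, -5.8]
ft_force: [1.6, 0.3, 0.9]
finger_gap: 85.8
grip_force: 0.0
time: 1.6
tool_pos: [432.1, -65.0, 231.2]
tcp_rot: [180.0, -0.0, -5.8]
ft_force: [1.9, -0.6, -0.5]
finger_gap: 85.8
grip_force: 0.0
time: 2.1
tool_pos: [504.1, 114.5, 230.3]
tcp_rot: [-179.9, 0.1, -5.5]
ft_force: [0.3, -0.7, -0.1]
finger_gap: 85.3
grip_force: 0.0
at [504.1 114.5 230.3] [-1.799e+02  1.000e-01 -5.500e+00] shift [  42.1 -131.6   70.5] turn [-0.09  0.08  0.31]
```

```bash
cat >> h.py <<'E'
def wshot(r,name):
    st=r.sense();s=r.snapshot("wrist");s["tool"]=(st["tool_pos"],st["tcp_rot"]);cv2.imwrite(f"pics/{name}.png",s["pixels"][:,:,::-1]);pickle.dump(s,open(f"pics/{name}.pkl","wb"));return s
def wray(s,u,v,z):
    a=np.array([(u-s["cx"])/s["fx"],(v-s["cy"])/s["fy"]]);th=np.linalg.norm(a);d=np.sin(th)*a/th
    p=np.array([d[0],-d[1],-np.cos(th)]);H=s["hand_eye"];R=Ro.from_euler("xyz",s["tool"][1],degrees=True).as_matrix()
    c=R@H[:3,3]+s["tool"][0];w=R@H[:3,:3]@p
    return (c+w*(z-c[2])/w[2])[:2].round(1)
E
python3 - <<'E'
from bench import r
from h import *
s=wshot(r,"w1");print(s["hand_eye"],s["fx"],s["cx"],s["cy"])
E
python3 -m jog '[[0,0,0,14,-44,0,-1],[0,0,0,14,-44,0,-1],[0,0,0,14,-44,0,-1],[0,0,0,0,0,35,-1],[0,0,0,0,0,0,-1]]'
python3 - <<'E'
from bench import r
from h import *
s=wshot(r,"w2")
E
```

```text
[[ 8.58859958e-04  9.58506265e-01  2.85070172e-01  7.21591608e+01]
 [ 9.99999625e-01 -7.91722055e-04 -3.50752541e-04  1.52722264e+00]
 [-1.10502165e-04  2.85070367e-01 -9.58506585e-01 -1.41738743e+02]
 [ 0.00000000e+00  0.00000000e+00  0.00000000e+00  1.00000000e+00]] 309.70691628693146 321.4907798543023 200.15702933164496
time: 2.65
tool_pos: [556.1, 235.4, 190.9]
tcp_rot: [179.8, 0.5, -5.7]
ft_force: [-0.9, -0.8, -1.3]
finger_gap: 85.3
grip_force: 0.0
```

View pics/w1.png

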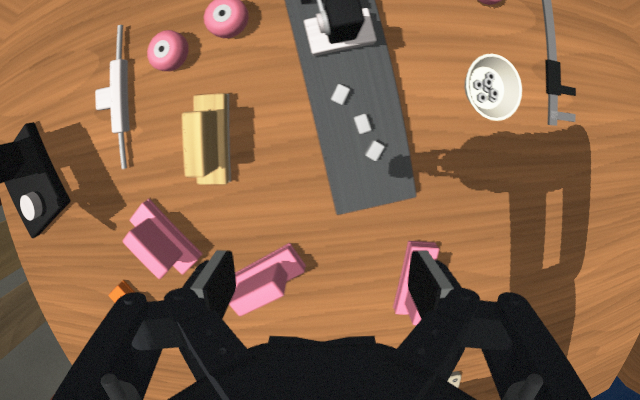

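View pics/w2.png

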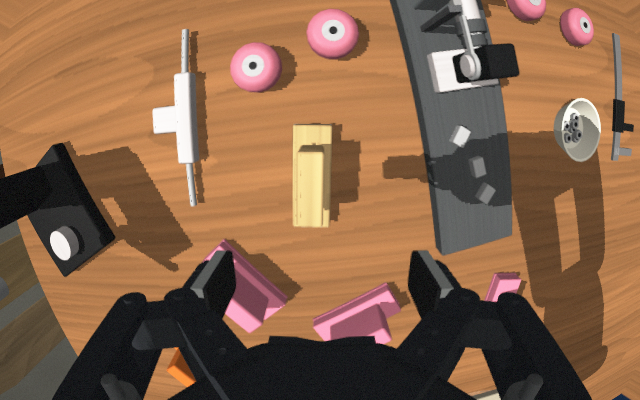

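Wrist view w2 shows the scraper sole from (293,124) to (331,228), yaw already nearly right. In w1 the plate's near corners are (336,214) and (415,197), the chips (341,94), (363,123), (375,150), and the shoe front corners (310,54) and (377,42).

```bash
python3 - <<'E'
from bench import r
from h import *
a=pickle.load(open("pics/w1.pkl","rb"));b=pickle.load(open("pics/w2.pkl","rb"))
for n,p in dict(FL=(293,124,20),FR=(332,124,20),NR=(330,228,20),NL=(293,228,20),rFL=(298,148,71),rFR=(324,148,71)).items(): print(n,wray(b,*p))
for n,p in dict(NL=(336,214,25),NR=(415,197,25),c0=(341,94,37),c1=(363,123,37),c2=(375,150,37),s1=(310,54,45),s2=(377,42,45),scFL=(196,94,20),scFR=(229,94,20),scNR=(231,183,20)).items(): print(n,wray(a,*p))
togo(r,558.5,241.6,31,-5.8)
E
```

```text
FL [616.  255.8]
FR [611.9 217. ]
NR [501.3 229.3]
NL [505.3 269.4]
rFL [597.3 249.2]
rFR [595.  227.3]
NL [454.1 100.7]
NR [466.1   3.9]
c0 [591.6  84. ]
c1 [558.5  63.1]
c2 [527.9  52. ]
s1 [636.9 112.5]
s2 [645.1  41.4]
scFL [615.2 251.2]
scFR [608.  210.1]
scNR [503.  222.6]
at [556.6 235.  193.1] [179.8   0.4  -5.8] shift [  2.3  -7.4 162. ] turn [0.2  0.36 0.  ]
```

```bash

python3 -m jog '[[0,0,0.4,2,-7,20,-1],[0,0,0,0,0,45,-1],[0,0,0,0,0,45,-1],[0,0,0,0,0,30,-1],[0,0,0,0,0,0,-1]]'
python3 - <<'E'
from bench import r
from h import *
togo(r,558.6,242,31,-6.2)
E
```

```text
time: 3.2
tool_pos: [557.9, 240.5, 52.2]
tcp_rot: [179.8, 0.4, -6.3]
ft_force: [0.3, 0.2, -1.6]
finger_gap: 85.2
grip_force: 0.0
at [557.9 240.5  52.2] [179.8   0.4  -6.3] shift [ 0.7 -1.7 21.2] turn [ 0.23  0.45 -0.08]
```

```bash

python3 -m jog '[[0,0,0,0.5,-1.5,20,-1],[0,0,0,0,0,0,0],[0,0,0,0,0,0,0.6],[0,0,0,0,0,0,0.9],[0,0,0,0,0,0,0.9]]' 60
python3 -m jog '[[0,0,0,0,0,0,0.9],[0,0,0,0,0,0,0.9],[0,0,0,0,0,0,0.9],[0,0,0,0,0,0,0.9],[0,0,0,0,0,0,0.9]]'
```

```text
time: 3.7
tool_pos: [563.2, 245.1, 38.3]
tcp_rot: [-179.9, -0.1, -6.2]
ft_force: [0.1, -0.7, -0.3]
finger_gap: 28.3
grip_force: 0.0
time: 4.2
tool_pos: [563.3, 245.1, 38.2]
tcp_rot: [-180.0, -0.1, -6.2]
ft_force: [-0.3, -2.2, 6.7]
finger_gap: 23.5
grip_force: 60.9
```

```bash

python3 -m jog '[[0,0,0,0,0,-15,0.9],[0,0,0,0,0,-25,0.9],[0,0,0,0,0,-20,0.9],[0,0,-6.9,0,0,0,0.9],[0,0,-6.9,0,0,0,0.9]]' 80
python3 -m jog '[[0,0,0,0,30,0,0.9],[0,0,0,0,40,0,0.9],[0,0,0,0,30,0,0.9],[0,0,0,0,0,0,0.9],[0,0,0,0,0,0,0.9]]'
python3 -m jog '[[0,0,0,0,0,0,0.9],[0,0,0,0,0,0,0.9]]'
python3 - <<'E'
from bench import r
from h import *
togo(r,557.4,120.8,65,7.6)
s=wshot(r,"w3")
E
```

```text
time: 4.7
tool_pos: [562.6, 245.2, 98.3]
tcp_rot: [-180.0, -0.1, 7.9]
ft_force: [0.2, -0.8, -3.4]
finger_gap: 23.2
grip_force: 78.5
time: 5.2
tool_pos: [575.3, 145.2, 96.8]
tcp_rot: [-180.0, 0.0, 7.5]
ft_force: [-0.4, 0.5, -3.0]
finger_gap: 23.0
grip_force: 79.1
time: 5.4
tool_pos: [575.1, 146.8, 96.5]
tcp_rot: [-180.0, 0.0, 7.7]
ft_force: [0.0, -0.3, -2.6]
finger_gap: 23.3
grip_force: 79.1
at [575.1 146.8  96.5] [-180.     0.     7.7] shift [-21.   23.4  31.4] turn [-0.01  0.    0.09]
```

View pics/w3.png

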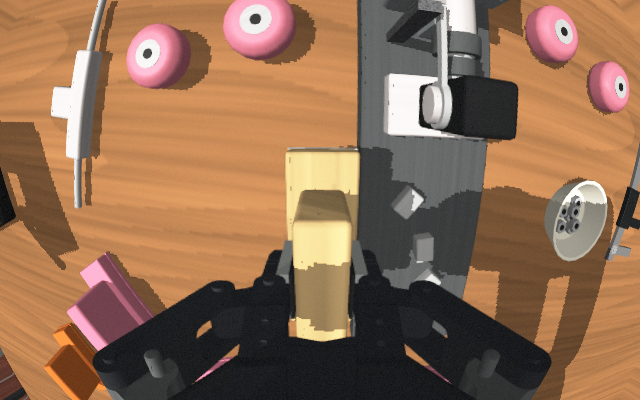

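Scraper held squarely, its long side parallel to the plate edge (x≈360); chips at (407,200), (424,247), (428,278). Next I align along x and lower it onto the plate edge.

```bash

python3 -m jog '[[0,0,0,-21,20,0,0.9],[0,0,0,0,0,10,0.9],[0,0,0,0,0,12,0.9],[0,0,0,0,0,7,0.9],[0,0,0,0,0,0,0.9]]'
python3 -m jog '[[0,0,0,0,0,0,0.9],[0,0,0,0,0,0,0.9],[0,0,0,0,0,0,0.9]]'
python3 - <<'E'
from bench import r
from h import *
togo(r,557.4,120.8,65,7.6)
s=wshot(r,"w4")
E
```

```text
time: 5.95
tool_pos: [556.0, 123.6, 65.3]
tcp_rot: [-180.0, 0.2, 7.7]
ft_force: [-1.1, -0.3, -2.5]
finger_gap: 23.0
grip_force: 79.3
time: 6.25
tool_pos: [557.7, 123.3, 67.9]
tcp_rot: [-180.0, -0.1, 7.6]
ft_force: [0.4, -0.2, -2.8]
finger_gap: 23.0
grip_force: 79.3
at [557.7 123.3  67.9] [-1.8e+02 -1.0e-01  7.6e+00] shift [-0.7  2.5  2.9] turn [-0.   -0.06  0.03]
```

View pics/w4.png

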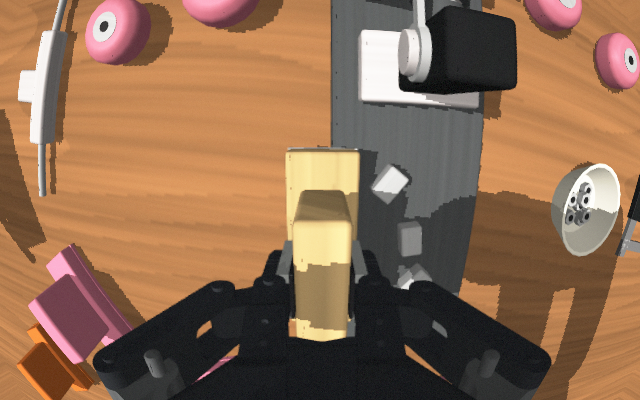

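```bash

python3 -m jog '[[0,0,0,0,0,2.5,0.9],[0,0,0,0,5,0,0.9],[0,0,0,0,7,0,0.9],[0,0,0,0,8,0,0.9],[0,0,0,0,8,0,0.9]]'
python3 -m jog '[[0,0,0,0,8,0,0.9],[0,0,0,0,8,0,0.9],[0,0,0,0,8,0,0.9],[0,0,0,0,8,0,0.9],[0,0,0,0,8,0,0.9]]'
python3 -m jog '[[0,0,0,0,8,0,0.9],[0,0,0,0,6,0,0.9],[0,0,0,0,6,0,0.9],[0,0,0,0,6,0,0.9],[0,0,0,0,6,0,0.9]]'
python3 -m jog '[[0,0,0,0,6,0,0.9],[0,0,0,0,0,0,0.9],[0,0,0,0,0,0,0.9]]'
python3 - <<'E'
from bench import r
from h import *
togo(r,557.4,120.8,65,7.6)
s=wshot(r,"w5");t=r.snapshot("top")
pickle.dump(t,open("pics/t5.pkl","wb"))
a=cv2.resize(t["pixels"][100:245,260:400,::-1],None,fx=2.76,fy=2.76,interpolation=cv2.INTER_CUBIC)[:400]
w=s["pixels"][:,:,::-1]
b=np.hstack([w[:,220:620],a]);print(b.shape);cv2.imwrite("pics/b5.png",b)
E
```

```text
time: 6.8
tool_pos: [561.1, 94.5, 64.9]
tcp_rot: [180.0, -0.0, 7.6]
ft_force: [0.1, 0.9, -2.9]
finger_gap: 23.1
grip_force: 79.4
time: 7.3
tool_pos: [566.3, 55.1, 64.8]
tcp_rot: [-180.0, -0.0, 7.6]
ft_force: [-0.7, 0.4, -2.8]
finger_gap: 23.0
grip_force: 79.3
time: 7.8
tool_pos: [570.5, 23.6, 64.8]
tcp_rot: [180.0, 0.0, 7.6]
ft_force: [-0.1, 0.0, -3.2]
finger_gap: 22.8
grip_force: 79.3
time: 8.1
tool_pos: [571.3, 18.0, 64.8]
tcp_rot: [-180.0, -0.0, 7.6]
ft_force: [0.5, 0.7, -3.4]
finger_gap: 22.6
grip_force: 79.3
at [571.3  18.   64.8] [-180.    -0.     7.6] shift [-1.000e-01 -1.037e+02 -2.000e-01] turn [-0.01 -0.    0.  ]
(400, 786, 3)
```

View pics/b5.png

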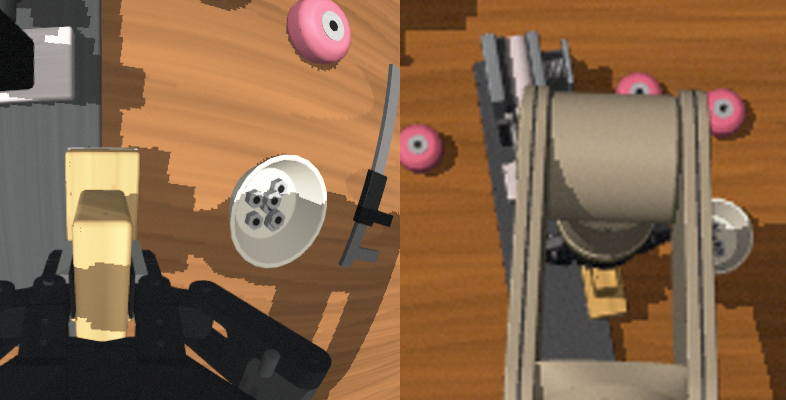

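```bash

python3 -m jog '[[0,0,0,0,0,-15,0.9],[0,0,0,0,0,-30,0.9],[0,0,0,0,0,-40,0.9],[0,0,0,0,-40,0,0.9],[0,0,0,0,-40,0,0.9]]'
python3 -m jog '[[0,0,0,-20,-20,0,0.9],[0,0,0,-20,0,0,0.9],[0,0,0,0,0,0,0.9],[0,0,0,0,0,0,0.9]]'
python3 - <<'E'
from bench import r
from h import *
togo(r,557.4,120.8,65,7.6)
s=wshot(r,"w6")
E
```

```text
time: 8.7
tool_pos: [562.5, 97.8, 153.7]
tcp_rot: [180.0, -0.3, 7.5]
ft_force: [1.5, -0.0, -3.4]
finger_gap: 22.8
grip_force: 79.5
time: 9.1
tool_pos: [518.8, 112.1, 151.0]
tcp_rot: [180.0, -0.1, 7.7]
ft_force: [0.1, 0.0, -3.4]
finger_gap: 22.8
grip_force: 79.7
at [518.8 112.1 151. ] [ 1.8e+02 -1.0e-01  7.7e+00] shift [39.3 -3.4 86.1] turn [ 0.01 -0.11  0.05]
```

View pics/w6.png

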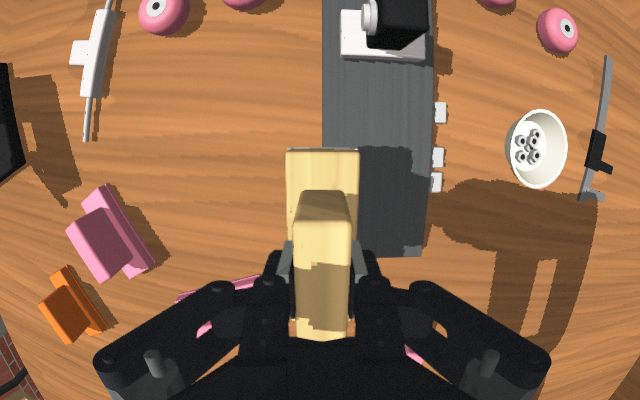

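All three chips lie beside the plate's -y edge at (440,112), (438,157) and (436,182). Now I return the block to its place.

```bash

python3 -m jog '[[0,0,0,20,-40,0,0.9],[0,0,0,20,-40,0,0.9],[0,0,0,20,-41,0,0.9],[0,0,0,0,0,45,0.9],[0,0,0,0,0,40,0.9]]'
python3 -m jog '[[0,0,0,0,0,18,0.9],[0,0,0,0,0,5,0.9],[0,0,0,0,0,0,0.9],[0,0,0,0,0,0,0.9],[0,0,0,0,0,0,0.9]]'
python3 - <<'E'
from bench import r
from h import *
togo(r,562,240,38.2,7.6)
s=pickle.load(open("pics/w6.pkl","rb"))
for u,v in((440,112),(438,157),(436,182)):
    p=wray(s,u,v,10)-[564.2,66.2]; print(p@[.991,.132],p@[-.132,.991])
E
```

```text
time: 9.65
tool_pos: [564.4, 241.6, 65.4]
tcp_rot: [-180.0, -0.3, 7.7]
ft_force: [-0.8, 0.0, -3.9]
finger_gap: 23.0
grip_force: 80.0
time: 10.15
tool_pos: [563.3, 240.0, 43.6]
tcp_rot: [-180.0, -0.2, 7.6]
ft_force: [-0.4, -0.7, -2.6]
finger_gap: 22.9
grip_force: 80.0
at [563.3 240.   43.6] [-180.    -0.2    7.6] shift [-1.3 -0.2  5.4] turn [-0.03 -0.17 -0.  ]
36.132799999999996 -61.8986
-7.298600000000001 -62.366800000000005
-32.21190000000005 -62.3767
```

```bash

python3 -m jog '[[0,0,0,0,0,2.5,0.9],[0,0,0,0,0,2,0.9],[0,0,0,0,0,0,0.9],[0,0,0,0,0,0,0.9]]' 
python3 -m jog '[[0,0,0,0,0,0.8,0.9],[0,0,0,0,0,0,0.9],[0,0,0,0,0,0,0.9]]'
```

```text
time: 10.55
tool_pos: [562.6, 240.0, 38.3]
tcp_rot: [-180.0, -0.1, 7.6]
ft_force: [0.1, -1.2, 3.8]
finger_gap: 22.9
grip_force: 80.7
time: 10.85
tool_pos: [562.6, 239.9, 38.3]
tcp_rot: [-180.0, -0.1, 7.6]
ft_force: [-4.3, -2.5, 10.9]
finger_gap: 23.1
grip_force: 82.1
```

```bash

python3 -m jog '[[0,0,0,0,0,-0.8,0.6],[0,0,0,0,0,0,0],[0,0,0,0,0,0,-1],[0,0,0,0,0,0,-1],[0,0,0,0,0,0,-1]]' 
python3 -m jog '[[0,0,0,0,0,-20,-1],[0,0,0,0,0,-45,-1],[0,0,0,0,0,-45,-1],[0,0,0,0,0,-20,-1],[0,0,0,0,40,0,-1]]'
python3 -m jog '[[0,0,0,0,45,0,-1],[0,0,0,0,45,0,-1],[0,0,0,0,40,0,-1],[0,0,0,0,0,0,-1],[0,0,0,0,0,0,-1]]'
python3 -m jog '[[0,0,0,0,0,0,-1]]'
python3 - <<'E'
from bench import r
from h import *
togo(r,661.8,80.9,66,7.6)
s=wshot(r,"w7");s=r.snapshot("side");w=pickle.load(open("pics/w7.pkl","rb"))["pixels"]
b=np.hstack([w[:,150:490],s["pixels"][150:350,200:430].repeat(2,0).repeat(2,1)]);cv2.imwrite("pics/b7.png",b[:,:,::-1]);print(b.shape)
E
```

```text
time: 11.35
tool_pos: [561.5, 239.7, 37.0]
tcp_rot: [180.0, 0.0, 7.6]
ft_force: [-0.0, 0.3, 1.0]
finger_gap: 79.4
grip_force: 0.0
time: 11.85
tool_pos: [569.3, 204.1, 172.8]
tcp_rot: [-179.8, -0.5, 7.9]
ft_force: [0.6, -0.3, 0.1]
finger_gap: 85.7
grip_force: 0.0
time: 12.35
tool_pos: [584.3, 70.5, 167.2]
tcp_rot: [-180.0, 0.0, 7.5]
ft_force: [-0.1, -0.0, 0.1]
finger_gap: 85.8
grip_force: 0.0
time: 12.45
tool_pos: [584.1, 72.2, 167.2]
tcp_rot: [-180.0, 0.0, 7.6]
ft_force: [-0.7, 0.7, -0.1]
finger_gap: 85.3
grip_force: 0.0
at [584.1  72.2 167.2] [-180.     0.     7.6] shift [ 78.2   1.7 101.1] turn [-0.03  0.01  0.05]
(400, 800, 3)
```

View pics/b7.png

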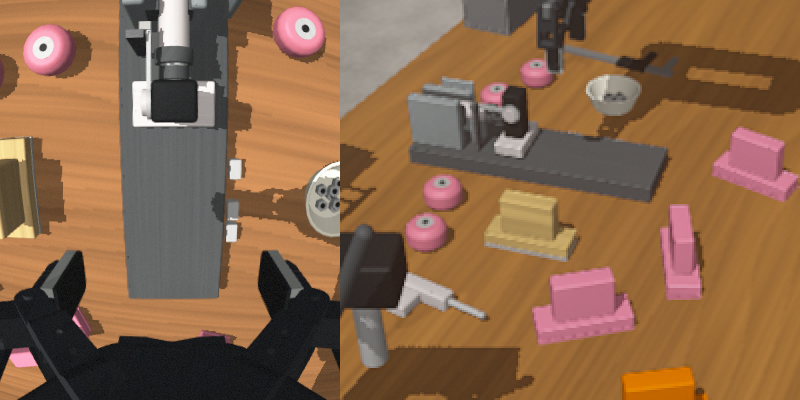

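The scraper stands upright at its place (crop (530,225)) and the chips are off the plate. The handle top spans about (153,80)-(198,122) in the crop and the shoe front edge runs (135,127)-(215,125).

```bash
python3 - <<'E'
from h import *
s=pickle.load(open("pics/w7.pkl","rb"))
def L(u,v,z):
    p=wray(s,u,v,z)-np.array([564.2,66.2]); return (p@[.991,.132]).round(1),(p@[-.132,.991]).round(1)
for p in((303,80,110),(348,80,110),(303,112,110),(348,112,110),(303,122,110),(285,127,45),(365,125,45),(277,298,25),(367,297,25)):print(p,L(*p))
E
```

```text
(303, 80, 110) (np.float64(112.2), np.float64(13.6))
(348, 80, 110) (np.float64(112.3), np.float64(-14.8))
(303, 112, 110) (np.float64(91.5), np.float64(13.7))
(348, 112, 110) (np.float64(91.6), np.float64(-14.8))
(303, 122, 110) (np.float64(85.0), np.float64(13.7))
(285, 127, 45) (np.float64(78.6), np.float64(32.9))
(365, 125, 45) (np.float64(80.6), np.float64(-35.0))
(277, 298, 25) (np.float64(-105.0), np.float64(50.8))
(367, 297, 25) (np.float64(-103.5), np.float64(-48.5))
```

```bash

python3 -m jog '[[0,0,0,40,1.2,0,-1],[0,0,0,38,1.3,0,-1],[0,0,0,0,0,0,-1],[0,0,0,0,0,30,-1],[0,0,0,0,0,20,-1]]' 
python3 -m jog '[[0,0,0,0,0,0,-1],[0,0,0,0,0,0,-1],[0,0,0,0,0,0,-1]]'
python3 - <<'E'
from bench import r
from h import *
togo(r,661.8,80.1,66,7.6)
E
```

```text
time: 13.05
tool_pos: [661.6, 80.5, 116.0]
tcp_rot: [-180.0, 0.0, 7.7]
ft_force: [0.3, 0.4, -0.2]
finger_gap: 85.8
grip_force: 0.0
time: 13.35
tool_pos: [662.8, 79.7, 119.4]
tcp_rot: [180.0, -0.2, 7.7]
ft_force: [0.5, 0.5, 1.4]
finger_gap: 85.6
grip_force: 0.0
at [662.8  79.7 119.4] [180.   -0.2   7.7] shift [-1.1 -0.6 53.4] turn [ 0.01 -0.15  0.06]
```

```bash

python3 -m jog '[[0,0,0,-1,0,20,-1],[0,0,0,0,0,20,-1],[0,0,0,0,0,13,-1],[0,0,0,0,0,0,-1],[0,0,0,0,0,0,-1]]' 
python3 -m jog '[[0,0,0,0,0,0,0],[0,0,0,0,0,0,0.5],[0,0,0,0,0,0,0.8],[0,0,0,0,0,0,0.8],[0,0,0,0,0,0,0.8]]' 60
python3 -m jog '[[0,0,0,0,0,0,0.8],[0,0,0,0,0,0,0.8],[0,0,0,0,0,0,0.8]]'
```

```text
time: 13.85
tool_pos: [661.4, 79.1, 65.3]
tcp_rot: [180.0, -0.1, 7.6]
ft_force: [-0.1, -0.2, 0.5]
finger_gap: 85.3
grip_force: 0.0
time: 14.35
tool_pos: [661.4, 82.0, 66.1]
tcp_rot: [-179.8, -0.1, 7.7]
ft_force: [-3.5, 11.4, 7.3]
finger_gap: 31.6
grip_force: 61.6
time: 14.65
tool_pos: [661.4, 82.0, 66.1]
tcp_rot: [-179.8, -0.1, 7.7]
ft_force: [-3.3, 10.8, 7.6]
finger_gap: 31.8
grip_force: 61.7
```

```bash

python3 -m jog '[[0,0,0,0,-1.5,0,0.8],[0,0,0,0,0,0,0.8],[0,0,0,-8,0,0,0.8],[0,0,0,-8,0,0,0.8],[0,0,0,-8,0,0,0.8]]' 70
python3 -m jog '[[0,0,0,-8,0,0,0.8],[0,0,0,-8,0,0,0.8],[0,0,0,-8,0,0,0.8],[0,0,0,-8,0,0,0.8],[0,0,0,0,0,0,0.8]]'
```

```text
time: 15.15
tool_pos: [638.3, 78.9, 66.2]
tcp_rot: [-179.9, -0.2, 7.7]
ft_force: [2.3, 6.5, 4.8]
finger_gap: 31.6
grip_force: 71.2
time: 15.65
tool_pos: [606.3, 74.6, 66.2]
tcp_rot: [-179.9, -0.2, 7.7]
ft_force: [2.5, 4.5, 3.2]
finger_gap: 31.8
grip_force: 71.2
```

Moving freely (56 mm, about 3 N). Pulling on.

```bash

python3 -m jog '[[0,0,0,-8,0,0,0.8],[0,0,0,-8,0,0,0.8],[0,0,0,-8,0,0,0.8],[0,0,0,-8,0,0,0.8],[0,0,0,-8,0,0,0.8]]' 80
python3 -m jog '[[0,0,0,-8,0,0,0.8],[0,0,0,-8,0,0,0.8],[0,0,0,-8,0,0,0.8],[0,0,0,-8,0,0,0.8],[0,0,0,-8,0,0,0.8]]'
python3 -m jog '[[0,0,0,-3,0,0,0.8],[0,0,0,-2,0,0,0.8],[0,0,0,0,0,0,0.8],[0,0,0,0,0,0,0.8]]'
```

```text
time: 16.15
tool_pos: [568.1, 69.4, 66.2]
tcp_rot: [-179.9, -0.4, 7.7]
ft_force: [8.1, 7.4, -0.3]
finger_gap: 31.1
grip_force: 80.3
time: 16.65
tool_pos: [528.7, 64.0, 66.2]
tcp_rot: [-179.9, -0.4, 7.6]
ft_force: [9.9, 7.2, -0.4]
finger_gap: 31.1
grip_force: 80.2
time: 17.05
tool_pos: [523.9, 63.4, 66.2]
tcp_rot: [-179.9, -0.4, 7.6]
ft_force: [10.1, 7.0, -1.3]
finger_gap: 31.3
grip_force: 80.1
```

```bash

python3 -m jog '[[0,0,0,-1.5,0,0,0.8],[0,0,0,-1.5,0,0,0.8],[0,0,0,0,0,0,0.8],[0,0,0,0,0,0,0.8]]'
python3 -m jog '[[0,0,0,-1,0,0,0.8],[0,0,0,0,0,0,0.8],[0,0,0,0,0,0,0.8],[0,0,0,0,0,0,0.8]]'
```

```text
time: 17.45
tool_pos: [522.4, 63.2, 66.3]
tcp_rot: [-179.9, -0.6, 7.6]
ft_force: [18.1, 8.3, -8.8]
finger_gap: 31.4
grip_force: 80.5
time: 17.85
tool_pos: [522.4, 63.2, 66.3]
tcp_rot: [-179.9, -0.7, 7.6]
ft_force: [24.6, 9.6, -12.8]
finger_gap: 31.3
grip_force: 80.7
```

```bash
python3 -m jog '[[0,0,0,0,0,0,0.8],[0,0,0,0,0,0,0.8],[0,0,0,0,0,0,0.8]]'; python3 -c "
from bench import r
print(r.hand_in())"
```

```text
time: 18.15
tool_pos: [522.4, 63.2, 66.4]
tcp_rot: [-179.9, -0.7, 7.6]
ft_force: [24.8, 9.7, -12.5]
finger_gap: 31.6
grip_force: 80.7
the job is handed in; nothing more can be done
None
```

I swept all three chips onto the plank, stood the scraper back upright, and handed the job in at 18.2 s still gripping the handle, button squeezed, 140 mm out against the second stop; hand-in returned no verdict, and I took no picture after the pull, so the end state rests on the position and force readings.

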